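# Make up the press set and show the punch to the inspection camera

## Robot

A 6-joint arm with a two-finger parallel gripper is mounted at the origin on the work surface. World frame = base frame: x ahead of the robot, y to its left, z up, the work surface at z = 0. Lengths are in mm, angles in rad, forces in N, time in s.
With the tool pointing down it reaches from about 275 to 750 mm from the base axis. Payload 10.2 kg.
Tool frame: the origin (TCP) lies between the finger pads; the fingertips stand 8 mm ahead of it and the grasp point (between the pads) lies 11 mm behind it; z points along the fingers, x is the direction in which the jaws open and shut, and the axes are right-handed (so a half turn about z gives the same grasp; the last joint's range is limited). The gripper opens to 85 mm and grips with 20 to 120 N. Pads are 22 mm wide; open, the fingers measure 114 mm over their backs; the gripper's body (76 mm by 85 mm) begins 54 mm behind the grasp point. The pads swing forward as they close: fully open they stand 13 mm farther back than shut.
Start: joints at [0.893, 0.313, 1.498, -0, 1.331, -0.223], TCP at [230.636, 471.633, 239.294] pointing down, gripper open.
Joint ranges: [-2.94, 2.94], [-0.97, 2.17], [0.19, 2.56], [-1.23, 4.37], [0.02, 3.11], [-2.88, 2.88]. Speed limits (rad/s): [2.39, 2.39, 3.01, 3.14, 3.14, 3.14].

## Interface

Orientations are given as a unit quaternion [w, x, y, z].
In Python, from rig import sense, eyes, ctrl gives the robot as it stands.
- The arm moves only by the tool move_arm, never from a script. Its argument "rows" is a list that holds one entry, the list of rows, each a list of 5 numbers: the shift along the tool's x, y, z in mm, then the turn about the tool's z in units of 6 degrees (1.0 is 6 degrees), then the gripper command: -1 is shut, 1 is fully open, values between are in proportion. In form: [[[dx, dy, dz, roll, jaw], ...]]. A call has 1 to 12 rows; each row is the pose to reach, as a shift and turn from the pose measured when the call began, along the tool's axes at that moment; what a row does not reach only later rows make up. A row lasts 1/8 s, in which the tool goes at most 62.5 mm and 10.7 degrees, less where a joint would pass 70% of its speed; a pose out of reach is approached as far as the arm can. A call with a gripper value outside its range is refused whole. The fingers move at their own pace and stop on an object; "squeeze" is the grip in N (left out, the last holds). Time passes only in rows, so rows that repeat a pose let the fingers close. It gives the time, the measured TCP pose, the force and the opening at its end, in the units of the state.
- sense(): the state, without advancing time (a new reading comes with each control period).
- eyes.capture(name): name is "side" or "top"; returns a dict with "color" (400x640x3 uint8, blue, green, red), "vertical_fov" (degrees; the focal length in pixels is half the picture's height over the tangent of half this angle, whatever the lens; pixels are square), "cx", "cy" (the principal point, pixels), "xyz" and "attitude" of the camera in the world. Camera axes: x right, y down, z forward; pixel columns grow to the right and rows downward; lengths in mm; the calibration is good to about 2 mm. A picture is of the moment at which its call begins. There is no depth.
- ctrl.finish_job(): hands the job in, once; it reports no verdict.
The state is a dict: "time_s": time; "joints": joint angles; "dq": joint speeds; "tau": joint torques, N m; "eef_pos": TCP position; "ee_rot": TCP orientation; "force": force on the tool from outside, world axes, zero at the start; "wrist_torque": the same for the moment, N m; "grip_width": opening from 0.0 (shut) to 1.0 (fully open).
Only numpy, scipy, OpenCV 4.12 (cv2) and the standard library are available. Lean on these libraries where they do the work, as an engineer would, in place of code of your own. Each camera call takes 0.05 s, during which the arm holds its last target. There are 200 camera calls.

## Task

Make the press tool ready for the next run: thread the two spacer collars down the guide post of the mould block, the wide one first and then the narrow one on top of it, each fully home and let go. Then draw the punch straight up out of its hole in the block, tip it over and hold its working face square to the inspection camera's lens, centred and about 6 cm in front of it, and finish there with it held steady in the gripper. Do not touch the camera, and leave the bowl, tongs and scraper alone.

Things in the scene. Friction and masses are not known exactly. Their poses are not given: they have to be found in the camera images.
- mould_block: fixed bright metal block, 125 (x) x 290 (y) x 45 (z) mm, seven through-holes. Origin: centre of its underside, on the table; z up. Guide post on its top at x = 0, y = +85 mm; the punch is parked in the 32 mm hole at x = 0, y = -75 mm; the other holes are empty and unused. Lies left or right of the robot's middle line, yaw within 0.3 rad
- post_foot (a point): foot of the guide post: centre of the post on the block's top face (45 mm above the table), z up. The post is a plain vertical steel pin of 18 mm diameter, 50 mm high above this point, the top 8 mm tapering to 10 mm diameter
- collar_wide: the wide spacer collar: loose flat steel ring, 56 mm outside diameter, 22 mm bore, 16 mm thick, about 0.24 kg. Origin: centre of its underside; z up along its axis. At first lies flat on the wooden board
- collar_narrow: the narrow spacer collar: loose flat steel ring, 44 mm outside diameter, 22 mm bore, 16 mm thick, about 0.14 kg. Origin: centre of its underside; z up along its axis. At first lies flat on the wooden board, 85 mm or more from the wide one, centre to centre
- board: fixed wooden board under the collars, 200 (x) x 250 (y) x 15 (z) mm. Origin: centre of its underside; its top is 15 mm above the table
- punch: hand punch, 0.32 kg, round. Origin: middle of its grooved working face (lower end); z from face to handle end. Steel spigot 28 mm dia. to z = 38 mm, flange 44 mm dia. to z = 46, dark wooden handle 24 mm dia. to z = 121. At first upright in the block, spigot in the hole (2 mm play all round), flange on the block's top, face 7 mm above the table; clear of the hole when raised 40 mm
- camera_head: head of the inspection camera, fixed: 50 mm grey cube with black lens barrel, 40 mm dia., 32 mm long. Origin: centre of the lens's front glass, 140 mm above the table; z is the way it looks, out of the lens, 34 degrees off vertical, up and back to the robot's side; y is level. When shown rightly, the punch's z is parallel to this z and in the same sense (handle away from the lens)
- camera_stand: the camera's fixed stand, carries the head: foot plate 100 x 80 x 12 mm with a column. Origin: underside; its -x is the way the lens looks, seen from above
- bowl: bystander: loose steel bowl, 140 mm across, 60 mm high; origin centre of underside
- tongs: bystander: loose metal tongs lying flat, about 75 x 250 x 6 mm; origin near the middle of the underside
- scraper: bystander: loose scraper with wooden handle, 240 mm long, lying flat between the block and the board; origin centre of underside
Not all that is in view belongs to the job. Leave any turquoise look-alike of the collar_wide alone.

How it is judged:
By the outcome, as a careful person would: the job done as asked, in the order asked, and still so for the second after the job is handed in, while the arm keeps its last pose, push and grip.
It also fails if it takes over 72 s, if anything falls off the work surface, if the arm or the gripper's body presses on something with over 40 N, if the wrist force passes 120 N, or if a joint passes its speed limit or range.

## Working session

There is one attempt and no reset: what is moved stays moved. The work goes in short steps, Python scripts to look and compute and a tool call to move; the robot and the scene stay as the last step left them, time stands still between calls to the robot, and variables do not carry over. Pictures are saved under pics/ and viewed, about 8 in all and at most 12, crops included, and the job is handed in when it is done.

Besides the shell and the picture viewer there is one more tool, called after ">>>" by a JSON object that holds its "method" and its "body". move_arm: Moves the arm, as the interface text tells. Its arguments: {"type":"object","properties":{"rows":{"type":"array","items":{"type":"array","items":{"type":"array","items":{"type":"number"}}}},"squeeze":{"type":"number"}},"required":["rows"]}

```bash
ls; mkdir -p pics; python3 - <<'E'
from rig import sense, eyes, ctrl
import cv2
s=sense(); print(s)
for n in("side","top"):
    c=eyes.capture(n); cv2.imwrite(f"pics/{n}0.png",c["color"]); print({k:v for k,v in c.items() if k!="color"})
E
```

```text
pics
{'time_s': 0.0, 'joints': array([ 8.92563909e-01,  3.13466919e-01,  1.49845976e+00,  4.06808803e-06,
        1.33098783e+00, -2.23374561e-01]), 'dq': array([-4.78581569e-04,  3.86553315e-05, -5.37333117e-04,  1.84467414e-04,
        8.51130232e-04,  5.07249194e-04]), 'tau': array([-4.89260201e-04, -4.12271440e+01, -2.59747106e+01, -2.30130063e-04,
        4.17079747e-03,  3.97808583e-05]), 'eef_pos': array([230.48688706, 471.41995539, 238.71787538]), 'ee_rot': array([ 2.15172475e-04,  8.48332149e-01,  5.29464001e-01, -6.24920246e-04]), 'force': array([ 0.35761668, -0.22659988, -0.15114716]), 'wrist_torque': array([-0.0252364 , -0.0069071 ,  0.03474324]), 'grip_width': 0.9996191891899621}
{'vertical_fov': 52.39028441576554, 'cx': 316.52532712248916, 'cy': 191.96202934471518, 'xyz': array([ -34.00016212, -763.22841038,  783.96015552]), 'attitude': array([-0.41522418,  0.84853942, -0.29724049,  0.13862841])}
{'vertical_fov': 57.87847766927707, 'cx': 317.9273634713569, 'cy': 196.72158388752678, 'xyz': array([ 422.07119508,  -51.44063591, 1064.8521352 ]), 'attitude': array([-0.02632251,  0.7158035 , -0.69628232,  0.04608043])}
```

View pics/top0.png

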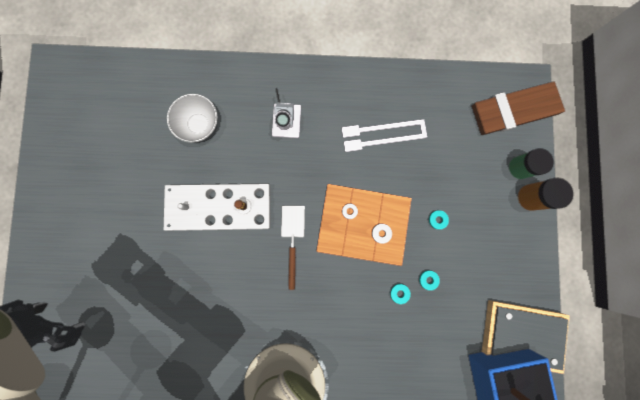

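View pics/side0.png

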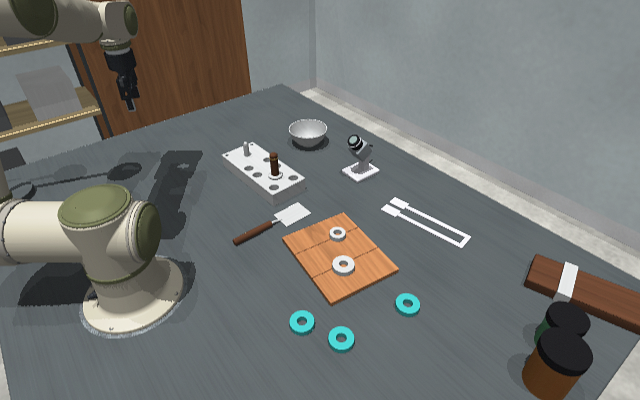

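```bash
cat > h.py <<'E'
import numpy as np, cv2
from rig import sense, eyes, ctrl
from scipy.spatial.transform import Rotation as R
def rot(q): return R.from_quat(q,scalar_first=True)
def K(c):
    f=200/np.tan(np.radians(c["vertical_fov"]/2)); return f
def at(c,u,v,z):
    d=rot(c["attitude"]).apply([(u-c["cx"])/K(c),(v-c["cy"])/K(c),1]); p=np.array(c["xyz"])
    return p+d*(z-p[2])/d[2]
def proj(c,P):
    q=rot(c["attitude"]).inv().apply(np.array(P)-c["xyz"]); q=np.atleast_2d(q)
    return np.c_[q[:,0]/q[:,2]*K(c)+c["cx"],q[:,1]/q[:,2]*K(c)+c["cy"]]
def tri(cs,uvs):
    A=np.zeros((3,3));b=np.zeros(3)
    for c,(u,v) in zip(cs,uvs):
        d=rot(c["attitude"]).apply([(u-c["cx"])/K(c),(v-c["cy"])/K(c),1]);d/=np.linalg.norm(d)
        M=np.eye(3)-np.outer(d,d);A+=M;b+=M@c["xyz"]
    return np.linalg.solve(A,b)
def crop(c,x,y,w,h,k,fn):
    cv2.imwrite(fn,cv2.resize(c["color"][y:y+h,x:x+w],None,fx=k,fy=k,interpolation=cv2.INTER_CUBIC))
E
python3 - <<'E'
from h import *
c=eyes.capture("top"); crop(c,160,75,260,195,3,"pics/t1.png")
c=eyes.capture("side"); crop(c,215,115,200,195,3,"pics/s1.png")
E
```

```text
(no output)
```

View pics/t1.png

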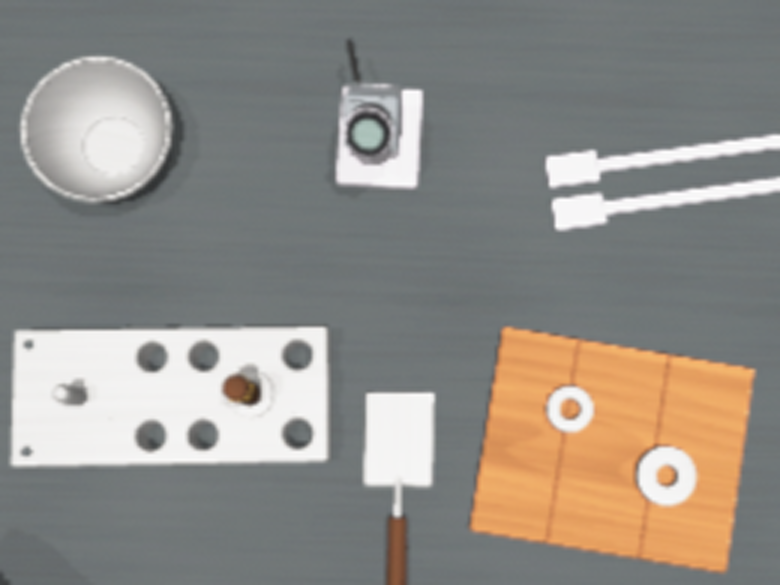

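View pics/s1.png

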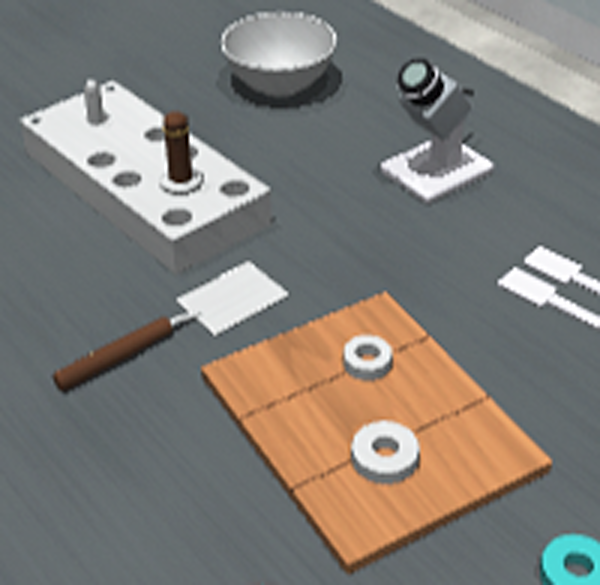

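```bash
python3 - <<'E'
from h import *
np.set_printoptions(precision=1,suppress=True)
t=eyes.capture("top");s=eyes.capture("side")
T=lambda x,y:((x+.5)/3-.5+160,(y+.5)/3-.5+75)
S=lambda x,y:((x+.5)/3-.5+215,(y+.5)/3-.5+115)
C=[at(t,*T(*p),45) for p in [(14,328),(328,327),(328,460),(11,465)]]
print("block",*C,np.mean(C,0))
for e in [(0,1),(3,2)]:
    d=C[e[0]]-C[e[1]]; print(np.linalg.norm(d),np.arctan2(-d[0],d[1]))
for e in [(0,3),(1,2)]:
    d=C[e[0]]-C[e[1]]; print(np.linalg.norm(d),np.arctan2(d[1],d[0]))
C=[at(s,*S(*p),45) for p in [(21,121),(112,83),(271,187),(178,240)]]
print("block side",*C,np.mean(C,0))
for n,a,b,z in [("posttip",(60,394),(91,82),95),("narrow",(570,409),(368,351),31),("wide",(666,476),(386,445),31),("lens",(368,134),(415,74),140),("punch top",(235,389),(176,117),159),
  ("postfoot",(82,393),(96,122),45)]:
    print(n,tri([t,s],[T(*a),S(*b)]),at(t,*T(*a),z),at(s,*S(*b),z))
C=[at(t,*T(*p),12) for p in [(342,90),(423,90),(417,188),(336,184)]]
print("plate",*C,np.mean(C,0))
C=[at(s,*S(*p),12) for p in [(380,165),(433,140),(493,165),(429,198)]]
print("plate side",*C,np.mean(C,0))
E
```

```text
block [550.7 354.   45. ] [560.5  61.1  45. ] [435.3  56.1  45. ] [423.  347.9  45. ] [492.4 204.8  45. ]
293.1051110143723 0.033449606588737225
292.1322326320948 0.04238643980774747
127.84950067441257 0.04745264000345392
125.2288556599192 0.03988329722069717
block side [421.5 340.6  45. ] [542.9 346.3  45. ] [562.5  63.8  45. ] [439.1  50.9  45. ] [491.5 200.4  45. ]
posttip [487.4 289.7  94. ] [486.6 289.8  95. ] [487.2 287.6  95. ]
narrow [ 491.2 -171.9   29.7] [ 490.2 -171.2   31. ] [ 491.2 -173.4   31. ]
wide [ 430.1 -265.2   29.6] [ 428.9 -264.    31. ] [ 430.6 -266.8   31. ]
lens [719.1  22.4 139.3] [718.6  22.6 140. ] [718.6  21.4 140. ]
punch top [494.4 129.2 125.6] [490.6 123.5 159. ] [468.6  83.1 159. ]
postfoot [489.9 289.6  41.1] [491.5 287.1  45. ] [485.5 285.5  45. ]
plate [803.9  60.3  12. ] [806.9 -20.4  12. ] [706.5 -17.6  12. ] [707.8  62.5  12. ] [756.2  21.2  12. ]
plate side [707.1  57.7  12. ] [786.  57.  12.] [803.3 -20.9  12. ] [707.3 -21.3  12. ] [750.9  18.1  12. ]
```

```bash
cat >> h.py <<'E'
np.set_printoptions(precision=2,suppress=True)
def plan(*targets,ang=None):
    s=sense();r=rot(s["ee_rot"]);x=r.apply([1,0,0]);a=np.degrees(np.arctan2(x[1],x[0]))
    print("t",s["time_s"],"p",s["eef_pos"],"ang",a,"z",r.apply([0,0,1]),"F",s["force"],"w",s["grip_width"],"j",s["joints"])
    for T in targets: print(T,"->",r.inv().apply(np.array(T)-s["eef_pos"]),"roll",None if ang is None else (a-ang)/6)
E
python3 -c "
from h import *
plan((430,-265,200),(430,-265,100),ang=90)"
```

```text
t 0.3 p [230.58 471.58 239.11] ang 63.944866566204425 z [-0. -0. -1.] F [-0.04  0.83  0.2 ] w 1.0005436314135683 j [ 0.89  0.31  1.5   0.    1.33 -0.22]
(430, -265, 200) -> [-574.11  502.69   39.29] roll -4.3425222389659295
(430, -265, 100) -> [-574.07  502.7   139.29] roll -4.3425222389659295
```

>>> {"method": "move_arm", "body": {"rows": [[[-574,503,39,-4.34,1],[-574,503,39,-4.34,1],[-574,503,39,-4.34,1],[-574,503,39,-4.34,1],[-574,503,39,-4.34,1],[-574,503,39,-4.34,1],[-574,503,39,-4.34,1],[-574,503,39,-4.34,1],[-574,503,39,-4.34,1],[-574,503,39,-4.34,1],[-574,503,39,-4.34,1],[-574,503,39,-4.34,1]]], "squeeze": 60}}

```text
time_s: 1.8
eef_pos: [423.8, -242.6, 201.5]
ee_rot: [0.0, 0.707, 0.707, -0.0]
force: [0.5, 0.7, 0.3]
grip_width: 1.001
```

```bash
python3 -c "
from h import *
plan((430,-265.5,60),(430,-265.5,24),ang=90)"
```

```text
t 1.8 p [ 423.82 -242.59  201.54] ang 89.95123388635011 z [ 0. -0. -1.] F [0.52 0.73 0.27] w 1.0007548800125536 j [-0.76  0.27  1.66 -0.    1.21 -2.33]
(430, -265.5, 60) -> [-22.84   6.19 141.55] roll -0.008127685608315005
(430, -265.5, 24) -> [-22.82   6.19 177.55] roll -0.008127685608315005
```

>>> {"method": "move_arm", "body": {"rows": [[[-23,6,50,0,1],[-23,6,110,0,1],[-23,6,155,0,1],[-23,6,174,0,1],[-23,6,174,0,1],[-23,6,174,0,1]]]}}

```text
time_s: 2.55
eef_pos: [430.3, -266.1, 28.5]
ee_rot: [0.001, 0.707, 0.707, -0.0]
force: [0.1, -0.1, -0.9]
grip_width: 1.005
```

```bash
python3 -c "
from h import *
plan((430,-265.5,24))
a=eyes.capture('side');b=eyes.capture('top')
crop(a,270,190,150,110,4,'pics/a.png');crop(b,310,170,110,100,4,'pics/b.png')
A=cv2.imread('pics/a.png')[:, :];B=cv2.imread('pics/b.png');B=cv2.copyMakeBorder(B,0,40,0,0,0)
m=np.hstack([A[:,100:440],B]);cv2.imwrite('pics/m1.png',m);print(m.shape)"
```

```text
t 2.55 p [ 430.28 -266.08   28.55] ang 89.9540269014568 z [ 0. -0. -1.] F [ 0.13 -0.08 -0.85] w 1.0046445367009607 j [-0.79  0.55  1.78 -0.    0.82 -2.36]
(430, -265.5, 24) -> [ 0.59 -0.28  4.55] roll None
(440, 780, 3)
```

View pics/m1.png

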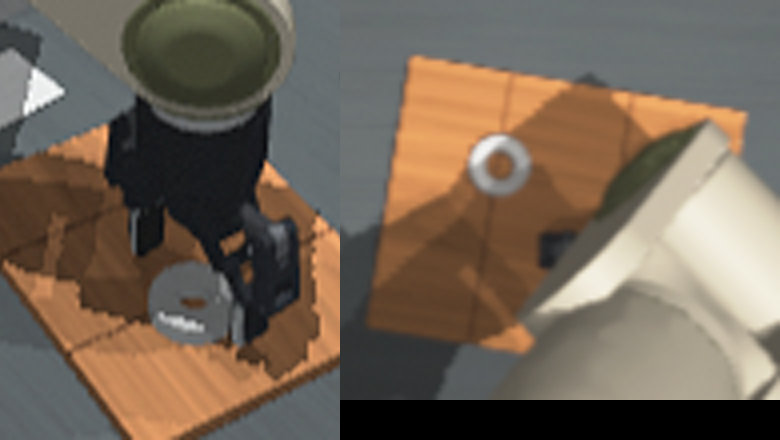

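>>> {"method": "move_arm", "body": {"rows": [[[0,0,5,0,1],[0,0,5,0,-1],[0,0,5,0,-1],[0,0,5,0,-1],[0,0,5,0,-1],[0,0,5,0,-1],[0,0,5,0,-1]]]}}

```text
time_s: 3.52
eef_pos: [430.4, -266.1, 24.4]
ee_rot: [0.001, 0.707, 0.707, -0.0]
force: [-2.1, 2.0, 9.1]
grip_width: 0.624
```

```bash
python3 -c "
from h import *
plan((430,-265.5,150),(488.5,288,200),ang=90)"
```

```text
t 3.525 p [ 430.38 -266.13   24.44] ang 89.95203404771057 z [ 0. -0. -1.] F [-2.07  2.03  9.12] w 0.6243663532941478 j [-0.79  0.55  1.78 -0.    0.81 -2.36]
(430, -265.5, 150) -> [   0.37   -0.16 -125.56] roll -0.007994325381571818
(488.5, 288, 200) -> [ 553.81   57.97 -176.63] roll -0.007994325381571818
```

>>> {"method": "move_arm", "body": {"rows": [[[0,0,-40,0,-1],[0,0,-100,0,-1],[0,0,-155,0,-1],[554,58,-155,0,-1],[554,58,-155,0,-1],[554,58,-155,0,-1],[554,58,-155,0,-1],[554,58,-155,0,-1],[554,58,-155,0,-1],[554,58,-155,0,-1],[554,58,-155,0,-1],[554,58,-155,0,-1]]]}}

```text
time_s: 5.03
eef_pos: [488.2, 290.3, 178.1]
ee_rot: [0.001, 0.707, 0.707, -0.0]
force: [1.5, -1.6, -2.5]
grip_width: 0.622
```

```bash
python3 -c "
from h import *
plan((488.5,288,180),(488.5,288,115),ang=90)"
```

```text
t 5.025 p [488.19 290.34 178.08] ang 89.98513010585462 z [ 0. -0. -1.] F [ 1.53 -1.55 -2.53] w 0.6215027828789376 j [ 0.33  0.46  1.45 -0.    1.23 -1.24]
(488.5, 288, 180) -> [-2.34  0.32 -1.92] roll -0.002478315690896219
(488.5, 288, 115) -> [-2.19  0.23 63.08] roll -0.002478315690896219
```

>>> {"method": "move_arm", "body": {"rows": [[[-2,0,40,0,-1],[-2,0,60,0,-1],[-2,0,60,0,-1],[-2,0,60,0,-1]]]}}

```text
time_s: 5.52
eef_pos: [488.7, 288.2, 119.0]
ee_rot: [0.002, 0.707, 0.707, 0.0]
force: [-0.2, 0.4, -1.1]
grip_width: 0.616
```

```bash
python3 -c "
from h import *
plan((488,288.5,100),(488,288.5,56))
a=eyes.capture('side');b=eyes.capture('top')
crop(a,215,110,100,100,6,'pics/c.png')
print(proj(a,[(488,288.5,95),(488,288.5,45)]),proj(b,[(488,288.5,95)]))"
```

```text
t 5.525 p [488.72 288.22 119.02] ang 89.97162337875508 z [ 0. -0. -1.] F [-0.17  0.36 -1.1 ] w 0.6159569216717482 j [ 0.33  0.52  1.52 -0.    1.1  -1.24]
(488, 288.5, 100) -> [ 0.32 -0.76 19.02] roll None
(488, 288.5, 56) -> [ 0.4  -0.88 63.02] roll None
[[245.07 141.82]
 [246.86 154.7 ]] [[180.19 205.51]]
```

View pics/c.png

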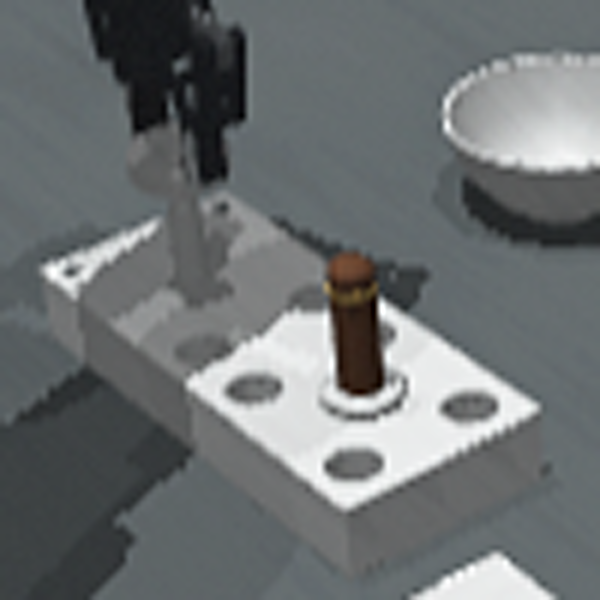

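>>> {"method": "move_arm", "body": {"rows": [[[0,-0.5,15,0,-1],[0,-0.5,25,0,-1],[0,-0.5,35,0,-1],[0,-0.5,35,0,-1]]]}}

```text
time_s: 6.12
eef_pos: [488.0, 288.0, 83.2]
ee_rot: [0.001, 0.707, 0.707, -0.0]
force: [-0.3, 0.2, -2.2]
grip_width: 0.627
```

```bash
python3 -c "
from h import *
plan((488,288.5,56));print(sense()['wrist_torque'])"
```

```text
t 6.125 p [487.95 288.02  83.2 ] ang 89.9708703638262 z [ 0. -0. -1.] F [-0.27  0.18 -2.16] w 0.6266017118249997 j [ 0.33  0.57  1.55 -0.    1.02 -1.24]
(488, 288.5, 56) -> [ 0.55  0.01 27.2 ] roll None
[-0.03 -0.03 -0.03]
```

>>> {"method": "move_arm", "body": {"rows": [[[0,0,10,0,-1],[0,0,19,0,-1],[0,0,25,0,-1],[0,0,28,0,-1],[0,0,29.5,0,-1],[0,0,29.5,0,-1]]]}}

```text
time_s: 6.88
eef_pos: [487.9, 287.9, 54.5]
ee_rot: [0.001, 0.707, 0.707, -0.0]
force: [-4.7, -1.3, 5.0]
grip_width: 0.624
```

```bash
python3 -c "
from h import *
plan((488,288.5,54))"
```

```text
t 6.875 p [487.95 287.92  54.52] ang 89.97525916803008 z [ 0. -0. -1.] F [-4.69 -1.26  5.03] w 0.6244912236113823 j [ 0.33  0.61  1.57 -0.    0.96 -1.24]
(488, 288.5, 54) -> [0.59 0.05 0.52] roll None
```

>>> {"method": "move_arm", "body": {"rows": [[[0,0,0,0,1],[0,0,0,0,1],[0,0,0,0,1],[0,0,0,0,1],[0,0,-50,0,1],[0,0,-110,0,1],[0,0,-140,0,1],[-460,3,-140,0,1],[-460,3,-140,0,1],[-460,3,-140,0,1],[-460,3,-140,0,1],[-460,3,-140,0,1]]]}}

```text
time_s: 8.38
eef_pos: [489.4, -26.2, 195.5]
ee_rot: [0.002, 0.707, 0.707, -0.0]
force: [-0.1, 0.4, 0.3]
grip_width: 1.0
```

```bash
python3 -c "
from h import *
plan((490.8,-172.3,80),(490.8,-172.3,24),ang=90)
a=eyes.capture('side');b=eyes.capture('top')
crop(a,215,110,100,100,6,'pics/d.png')"
```

```text
t 8.375 p [489.4  -26.17 195.51] ang 89.98160745613342 z [ 0. -0. -1.] F [-0.05  0.4   0.28] w 1.0002175981227213 j [-0.29  0.28  1.67 -0.    1.2  -1.86]
(490.8, -172.3, 80) -> [-145.83    1.22  115.89] roll -0.0030654239777637335
(490.8, -172.3, 24) -> [-145.68    1.1   171.89] roll -0.0030654239777637335
```

View pics/d.png

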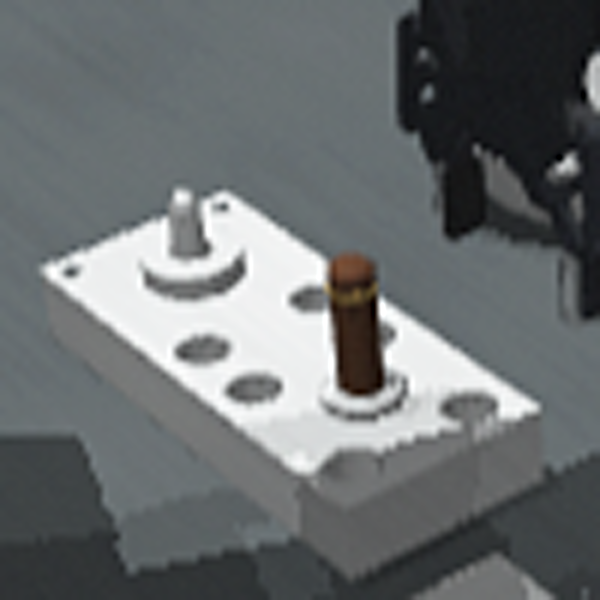

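>>> {"method": "move_arm", "body": {"rows": [[[-60,1,20,0,1],[-120,1,50,0,1],[-146,1,90,0,1],[-146,1,130,0,1],[-146,1,160,0,1],[-146,1,170,0,1],[-146,1,172,0,1],[-146,1,172,0,-1],[-146,1,172,0,-1],[-146,1,172,0,-1],[-146,1,172,0,-1],[-146,1,172,0,-1]]]}}

```text
time_s: 9.98
eef_pos: [490.4, -175.9, 25.2]
ee_rot: [0.003, 0.709, 0.705, -0.0]
force: [-1.7, 2.5, 9.3]
grip_width: 0.483
```

```bash
python3 -c "
from h import *
plan((488,288,190),ang=90)"
```

```text
t 9.975 p [ 490.41 -175.87   25.17] ang 89.61361884577273 z [ 0. -0. -1.] F [-1.71  2.5   9.25] w 0.48263054249619014 j [-0.57  0.58  1.73 -0.    0.83 -2.13]
(488, 288, 190) -> [ 463.14   -5.04 -166.8 ] roll -0.06439685903787762
```

>>> {"method": "move_arm", "body": {"rows": [[[0,0,-40,0,-1],[0,0,-100,0,-1],[0,0,-155,0,-1],[463,-5,-155,-0.06,-1],[463,-5,-155,-0.06,-1],[463,-5,-155,-0.06,-1],[463,-5,-155,-0.06,-1],[463,-5,-155,-0.06,-1],[463,-5,-155,-0.06,-1],[463,-5,-155,-0.06,-1],[463,-5,-155,-0.06,-1],[463,-5,-155,-0.06,-1]]]}}

```text
time_s: 11.48
eef_pos: [487.5, 289.2, 178.0]
ee_rot: [0.003, 0.706, 0.708, -0.001]
force: [-0.1, -0.7, -1.2]
grip_width: 0.485
```

```bash
python3 -c "
from h import *
plan((488,288,118),ang=90);print(sense()['dq'])"
```

```text
t 11.475 p [487.5  289.19 178.04] ang 90.13254543679142 z [ 0. -0. -1.] F [-0.13 -0.67 -1.18] w 0.4853160135176198 j [ 0.33  0.46  1.46 -0.01  1.23 -1.24]
(488, 288, 118) -> [-0.93  0.33 60.04] roll 0.022090906131902937
[-0.05 -0.02  0.03 -0.01 -0.   -0.02]
```

>>> {"method": "move_arm", "body": {"rows": [[[-1,0,40,0,-1],[-1,0,60,0,-1],[-1,0,60,0,-1],[-1,0,60,0,-1]]]}}

```text
time_s: 11.98
eef_pos: [488.4, 287.5, 119.3]
ee_rot: [0.003, 0.707, 0.708, 0.0]
force: [-0.2, 0.6, -1.2]
grip_width: 0.484
```

```bash
python3 -c "
from h import *
plan((487.8,288,83))
a=eyes.capture('side')
crop(a,220,110,60,60,10,'pics/e.png')
p=np.array(sense()['eef_pos'])
print((proj(a,[p-[0,0,10],p+[0,0,6],(488,288,95)])-[220,110])*10)"
```

```text
t 11.975 p [488.36 287.47 119.28] ang 90.08433243284644 z [ 0. -0. -1.] F [-0.16  0.65 -1.16] w 0.483862245481705 j [ 0.33  0.52  1.52 -0.01  1.1  -1.24]
(487.8, 288, 83) -> [ 0.67 -0.72 36.28] roll None
[[247.75 280.73]
 [241.78 237.65]
 [251.5  318.76]]
```

View pics/e.png

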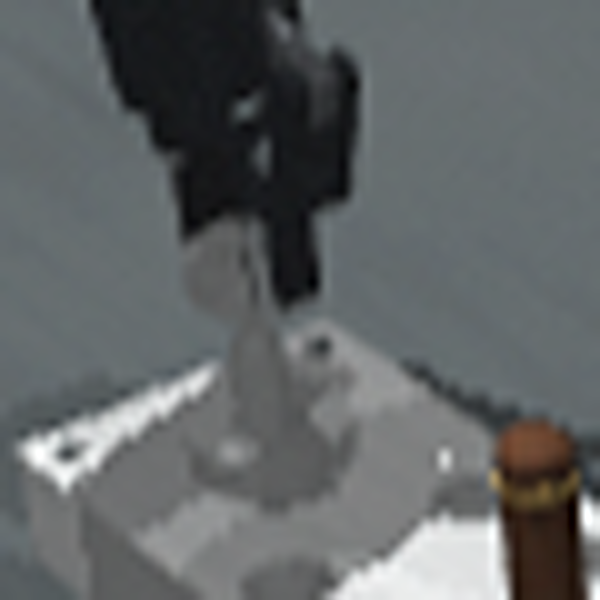

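>>> {"method": "move_arm", "body": {"rows": [[[0.5,-0.5,15,0,-1],[0.5,-0.5,25,0,-1],[0.5,-0.5,33,0,-1],[0.5,-0.5,33,0,-1]]]}}

```text
time_s: 12.52
eef_pos: [487.6, 287.9, 85.5]
ee_rot: [0.003, 0.706, 0.708, -0.0]
force: [-0.2, 1.2, -2.7]
grip_width: 0.477
```

```bash
python3 -c "
from h import *
plan((488,288.5,70));print(sense()['wrist_torque'])"
```

```text
t 12.525 p [487.62 287.95  85.54] ang 90.10116832785818 z [ 0. -0. -1.] F [-0.21  1.24 -2.66] w 0.47671814259336176 j [ 0.33  0.56  1.55 -0.01  1.02 -1.24]
(488, 288.5, 70) -> [ 0.62  0.33 15.54] roll None
[ 0.11  0.17 -0.02]
```

>>> {"method": "move_arm", "body": {"rows": [[[0,0,7,0,-1],[0,0,12,0,-1],[0,0,14,0,-1],[0,0,15,0,-1],[0,0,15,0,-1]]]}}

```text
time_s: 13.15
eef_pos: [487.6, 287.9, 71.2]
ee_rot: [0.003, 0.706, 0.708, -0.0]
force: [-4.1, -0.4, 4.7]
grip_width: 0.479
```

```bash
python3 -c "
from h import *
plan((488,288.5,70));print(sense()['wrist_torque'])"
```

```text
t 13.15 p [487.55 287.91  71.24] ang 90.1048854047061 z [ 0. -0. -1.] F [-4.1  -0.43  4.66] w 0.4792591761936969 j [ 0.33  0.58  1.56 -0.01  0.99 -1.24]
(488, 288.5, 70) -> [0.59 0.45 1.24] roll None
[-0.05  0.74 -0.01]
```

>>> {"method": "move_arm", "body": {"rows": [[[0,0,0,0,1],[0,0,0,0,1],[0,0,0,0,1],[0,0,0,0,1],[0,0,-50,0,1],[0,0,-90,0,1],[-60,3,-115,0,1],[-120,7,-120,0,1],[-159,7,-120,0,1],[-159,7,-120,0,1],[-159,7,-120,0,1],[-159,7,-120,0,1]]]}}

```text
time_s: 14.65
eef_pos: [494.4, 130.4, 191.8]
ee_rot: [0.003, 0.706, 0.708, -0.0]
force: [-1.1, -0.1, 0.2]
grip_width: 1.002
```

```bash
python3 -c "
from h import *
plan((494.5,128.5,82),ang=90)
a=eyes.capture('side')
crop(a,215,90,110,110,5,'pics/f.png')"
```

```text
t 14.65 p [494.37 130.39 191.81] ang 90.18814451310752 z [ 0. -0. -1.] F [-1.13 -0.12  0.19] w 1.001686705936071 j [ 0.03  0.32  1.61 -0.    1.2  -1.54]
(494.5, 128.5, 82) -> [ -1.44  -0.21 109.81] roll 0.031357418851252795
```

View pics/f.png

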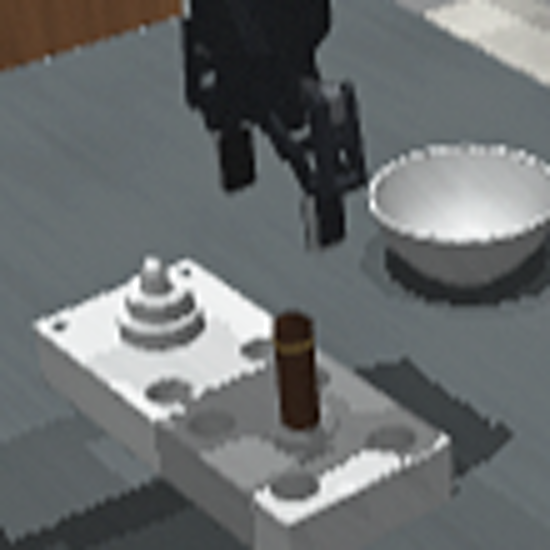

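>>> {"method": "move_arm", "body": {"rows": [[[-1.5,0,45,0,1],[-1.5,0,85,0,1],[-1.5,0,105,0,1],[-1.5,0,110,0,1],[-1.5,0,110,0,-1],[-1.5,0,110,0,-1],[-1.5,0,110,0,-1],[-1.5,0,110,0,-1],[-1.5,0,110,0,-1],[-1.5,0,110,0,-1]]]}}

```text
time_s: 15.95
eef_pos: [495.0, 128.4, 82.4]
ee_rot: [0.003, 0.706, 0.708, -0.0]
force: [-1.1, 0.7, 6.0]
grip_width: 0.264
```

```bash
python3 -c "
from h import *
plan((495,130,182),ang=90)"
```

```text
t 15.95 p [495.02 128.43  82.4 ] ang 90.19367590544405 z [ 0. -0. -1.] F [-1.08  0.66  6.05] w 0.26425520725979146 j [ 0.03  0.47  1.73 -0.01  0.94 -1.54]
(495, 130, 182) -> [  1.16   0.39 -99.61] roll 0.032279317574008815
```

>>> {"method": "move_arm", "body": {"rows": [[[0,0,-15,0,-1],[0,0,-35,0,-1],[0,0,-60,0,-1],[0,0,-85,0,-1],[0,45,-85,0,-1],[0,90,-85,0,-1],[0,92,-85,0,-1],[0,92,-70,0,-1],[0,92,-40,0,-1],[0,92,-20,0,-1],[0,92,-16,0,-1],[0,92,-16,0,-1]]]}}

```text
time_s: 17.45
eef_pos: [586.7, 128.9, 99.1]
ee_rot: [0.003, 0.706, 0.708, 0.0]
force: [0.6, 0.1, -2.8]
grip_width: 0.263
```

```bash
python3 -c "
from h import *
plan((571,128.4,98.4),(551.6,128.4,99.7),(532.6,128.4,95.2),ang=90);print(sense()['wrist_torque'])
a=eyes.capture('side')
crop(a,240,110,80,80,7,'pics/g.png')"
```

```text
t 17.45 p [586.69 128.89  99.12] ang 90.20423179537636 z [ 0. -0. -1.] F [ 0.62  0.14 -2.79] w 0.2631441267966831 j [ 0.02  0.61  1.43 -0.    1.1  -1.55]
(571, 128.4, 98.4) -> [ -0.43 -15.7    0.66] roll 0.034038632562726434
(551.6, 128.4, 99.7) -> [ -0.36 -35.09  -0.73] roll 0.034038632562726434
(532.6, 128.4, 95.2) -> [ -0.28 -54.11   3.69] roll 0.034038632562726434
[ 0.01  0.   -0.02]
```

View pics/g.png

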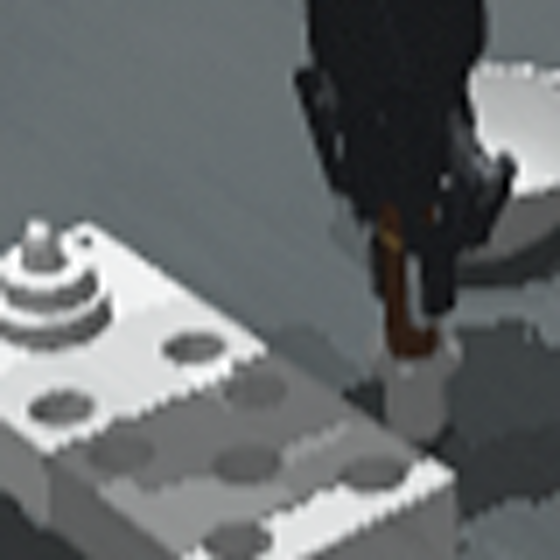

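>>> {"method": "move_arm", "body": {"rows": [[[0,-8,0.5,0,-1],[0,-14,0.5,0,-1],[0,-18,0.5,0,-1],[0,-22,0.2,0,-1],[0,-26,0,0,-1],[0,-26,0,0,-1]]], "squeeze": 25}}

```text
time_s: 18.25
eef_pos: [563.1, 129.2, 100.7]
ee_rot: [0.005, 0.706, 0.708, 0.003]
force: [8.7, 2.6, -5.0]
grip_width: 0.266
```

```bash
python3 -c "
from h import *
plan((551.6,128.4,99.7),(532.6,128.4,95.2),ang=90);print(sense()['wrist_torque'])"
```

```text
t 18.25 p [563.09 129.21 100.69] ang 90.17846461346954 z [ 0.01 -0.   -1.  ] F [ 8.68  2.58 -4.98] w 0.2661113867657656 j [ 0.02  0.56  1.51 -0.    1.06 -1.55]
(551.6, 128.4, 99.7) -> [ -0.77 -11.5    0.85] roll 0.029744102244923926
(532.6, 128.4, 95.2) -> [ -0.7  -30.56   5.11] roll 0.029744102244923926
[ 0.63 -1.9   0.02]
```

>>> {"method": "move_arm", "body": {"rows": [[[0,-4,0,0,-1],[0,-8,0.3,0,-1],[0,-12,0.8,0,-1],[0,-16,1.5,0,-1],[0,-20,2.5,0,-1],[0,-24,3.5,0,-1],[0,-28,4.5,0,-1],[0,-31,5.1,0,-1],[0,-31,5.1,0,-1]]]}}

```text
time_s: 19.38
eef_pos: [535.3, 129.3, 97.9]
ee_rot: [0.009, 0.706, 0.708, 0.007]
force: [8.3, 1.4, 5.3]
grip_width: 0.27
```

```bash
python3 -c "
from h import *
plan((551.6,128.4,99.7),(532.6,128.4,95.2),ang=90);print(sense()['wrist_torque'])
a=eyes.capture('side');b=eyes.capture('top')
A=cv2.resize(a['color'][110:190,240:310],None,fx=6,fy=6,interpolation=2)
B=cv2.resize(b['color'][150:230,200:260],None,fx=6,fy=6,interpolation=2)
cv2.imwrite('pics/h.png',np.hstack([A,B]))"
```

```text
t 19.375 p [535.27 129.35  97.86] ang 90.16309037841748 z [ 0.02 -0.   -1.  ] F [8.28 1.39 5.32] w 0.2703860168642882 j [ 0.03  0.51  1.61 -0.    1.   -1.55]
(551.6, 128.4, 99.7) -> [-1.   16.37 -1.46] roll 0.027181729736246513
(532.6, 128.4, 95.2) -> [-0.93 -2.73  2.6 ] roll 0.027181729736246513
[ 0.41 -1.82  0.05]
```

View pics/h.png

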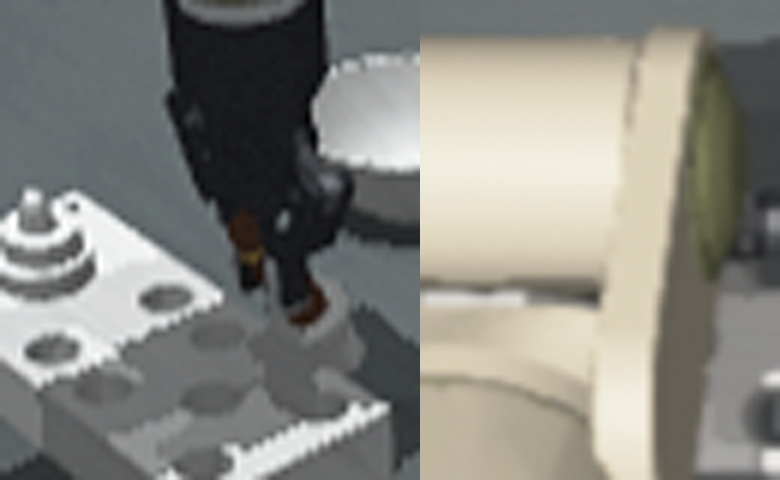

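>>> {"method": "move_arm", "body": {"rows": [[[0,-4,2.5,0,-1],[0,-6,4,0,-1],[0,-7.5,4.5,0,-1],[0,-7.5,4.5,0,-1]]]}}

```text
time_s: 19.98
eef_pos: [531.2, 129.5, 96.0]
ee_rot: [0.013, 0.706, 0.708, 0.011]
force: [7.7, 0.8, 5.6]
grip_width: 0.265
```

```bash
python3 -c "
from h import *
from scipy.optimize import *
plan((700,22,275))
s=sense();r=rot(s['ee_rot']);z=r.apply([0,0,1]);G=s['eef_pos']-11*z
v=G-np.array([557,0,45]);d=np.hypot(v[0],v[2]);print(np.degrees(np.arctan2(-v[0],v[2])+np.arcsin(14/d)),'tooltilt',np.degrees(z[0]))"
```

```text
t 19.975 p [531.2  129.45  96.02] ang 90.15178651367768 z [ 0.03 -0.   -1.  ] F [7.66 0.84 5.64] w 0.2645510558643429 j [ 0.03  0.5   1.63 -0.    0.98 -1.55]
(700, 22, 275) -> [-108.18  174.49 -172.98] roll None
34.88577772364174 tooltilt 1.9458012633698936
```

>>> {"method": "move_arm", "body": {"rows": [[[0,0,0,0,-1],[0,0,0,0,-1],[0,15,-4,0,-1],[0,25,-40,0,-1],[0,25,-90,0,-1],[0,25,-140,0,-1],[-40,50,-184,0,-1],[-90,80,-184,0,-1],[-108,90,-184,0,-1],[-108,90,-184,0,-1],[-108,90,-184,0,-1],[-108,90,-184,0,-1]]], "squeeze": 70}}

```text
time_s: 21.48
eef_pos: [614.7, 23.1, 283.2]
ee_rot: [0.012, 0.706, 0.708, 0.011]
force: [1.0, 0.4, -3.2]
grip_width: 0.262
```

```bash
python3 -c "
from h import *
plan((614.8,22,283),(637,22,250),ang=90);print(sense()['wrist_torque'])
a=eyes.capture('side');b=eyes.capture('top')
cv2.imwrite('pics/rs.png',a['color']);cv2.imwrite('pics/rt.png',b['color'])
P=[(614.8,22,294),(614.8+48,22,294-71.3),(718.8,22,140)]
print(proj(a,P),proj(b,P))"
```

```text
t 21.475 p [614.7   23.14 283.15] ang 90.23558527694468 z [ 0.03 -0.   -1.  ] F [ 1.04  0.43 -3.24] w 0.26195624740841456 j [-0.15  0.48  1.15  0.    1.48 -1.73]
(614.8, 22, 283) -> [-1.14  0.09  0.16] roll 0.0392642128241126
(637, 22, 250) -> [-1.18 21.18 33.88] roll 0.0392642128241126
[0.01 0.11 0.02]
[[326.98 102.57]
 [339.75 120.69]
 [352.92 139.24]] [[275.99 143.57]
 [279.33 131.24]
 [282.55 119.28]]
```

```bash
cat >> h.py <<'E'
def outline(G,th,psi,g=86.4):
    a=np.array([-np.sin(th)*np.cos(psi),-np.sin(th)*np.sin(psi),np.cos(th)]);F=np.array(G)-g*a
    e1=np.array([-np.sin(psi),np.cos(psi),0]);e2=np.cross(a,e1);t=np.linspace(0,2*np.pi,40)
    return F,a,[F+z*a+r*(np.outer(np.cos(t),e1)+np.outer(np.sin(t),e2)) for z,r in [(0,14),(38,14),(38,22),(46,22),(121,12)]]
E
python3 - <<'E'
from h import *
a=eyes.capture('side');b=eyes.capture('top')
s=sense();z=rot(s['ee_rot']).apply([0,0,1]);G=s['eef_pos']-11*z
F,ax,cs=outline(G,np.radians(34),0)
rows=[]
for c,(x,y) in ((a,(300,90)),(b,(250,95))):
    im=cv2.resize(c['color'][y:y+60,x:x+80],None,fx=5,fy=5,interpolation=cv2.INTER_CUBIC); o=im.copy()
    for k in cs: cv2.polylines(o,[np.int32(((proj(c,k)-[x,y]+.5)*5))],True,(0,255,0),1)
    rows.append(np.hstack([im,o]))
cv2.imwrite('pics/k.png',np.vstack(rows)); print(F,G)
E
```

```text
[662.97  22.47 222.64] [614.65  22.47 294.27]
```

View pics/k.png

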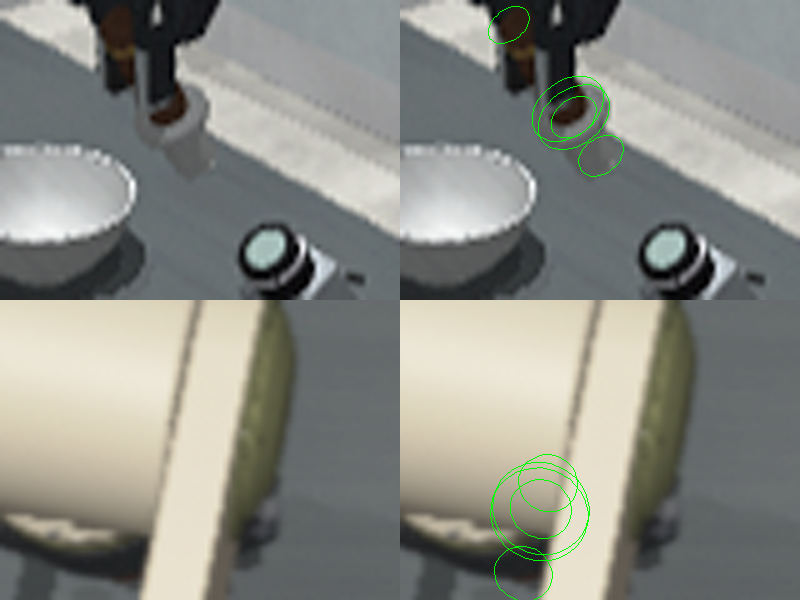

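```bash
cat > fit.py <<'E'
from h import *
from scipy.optimize import minimize
def mask(c,G,th,g,x,y,w,h,k=8):
    m=np.zeros((h*k,w*k),np.uint8); _,_,cs=outline(G,th,0.004,g)
    for i,j in ((0,1),(2,3)):
        p=(np.vstack([proj(c,cs[i]),proj(c,cs[j])])-[x,y]+.5)*k
        cv2.fillConvexPoly(m,cv2.convexHull(np.int32(p)),1)
    return cv2.resize(m.astype(np.float32),(w,h),interpolation=cv2.INTER_AREA)
def run(y0,y1,x0,x1):
    a=eyes.capture('side');s=sense();z=rot(s['ee_rot']).apply([0,0,1]);G=s['eef_pos']-11*z
    d=np.abs(a['color'].astype(int)-cv2.imread('pics/side0.png').astype(int)).sum(2)[y0:y1,x0:x1]
    for r in d: print(' '.join('%3d'%v for v in r))
    o=np.clip((d-15)/30.,0,1)
    best=[]
    for th in np.arange(22,44,1.):
        for g in np.arange(76,98,2.):
          for dx in (-3,0,3):
            best.append((np.abs(mask(a,G+[dx,0,0],np.radians(th),g,x0,y0,x1-x0,y1-y0)-o).sum(),th,g,dx))
    best.sort(); print(*best[:12],sep='\n')
E
python3 -c "
from fit import *
run(112,130,325,348)"
```

```text
12  14  30  26  45 103 151 223 264 389 418 518 350 211 212 229 221  31  22  22  20  19  20
 13  14  34  26  37 238 230 212 210 217 261 325 218 228 224 276 193  29  24  18  21  18  22
  9   4  29  23  15 134 204 234 232 124  15  13  36 127 209 298 188  29  21  15  20  22  14
 14   3  25  22  16  40  78  94  22  15  79  80  84  10  95 205  72  25  20  20  19  13  23
  9  17  27  29  18  18  16  25  76  69  66  53  14  17  16  62   9  20  20  21  15  20  16
 13  15   1  50  38  25  30  24  51  42  13  13  33  32  25  31  16  23  14  16  18  21  18
 14   6  16  11  38  45  42  35  15  15  39  35  38  36  32  26  14  10   7  11  18  15  18
 10  14   7  14   4  33  31  47  55  47  36  34  32  35  32  28  10  12  10   9  15  13  18
 11   9  15   7  13   2   7  13  40  53  39  37  28  26  30  23  12   9  14   9   4  13   7
 12  12  13  15   9  10  18  14  28  57  47  40  35  30  28  13  13  10  13   9  14  12  13
  8  10   6   7  10  11  13  13   1  37  53  44  39  35  29  18   8  11  15   6  12  14   8
  9  13  11  10   7  10  10  11  16   3  53  41  37  40  37  31  11   7   9   2   8  14  
[... 671 characters left out ...]
.0), np.float64(82.0), 3)
(np.float64(76.50729166666667), np.float64(30.0), np.float64(82.0), 3)
(np.float64(76.55000000000001), np.float64(31.0), np.float64(80.0), 3)
(np.float64(76.7625), np.float64(30.0), np.float64(80.0), 3)
(np.float64(77.22395833333333), np.float64(30.0), np.float64(78.0), 3)
(np.float64(77.446875), np.float64(31.0), np.float64(76.0), 3)
(np.float64(78.08333333333333), np.float64(30.0), np.float64(76.0), 3)
(np.float64(78.140625), np.float64(31.0), np.float64(78.0), 3)
(np.float64(78.39270833333333), np.float64(33.0), np.float64(84.0), 0)
(np.float64(78.43125), np.float64(30.0), np.float64(84.0), 3)
(np.float64(78.45520833333333), np.float64(29.0), np.float64(78.0), 3)
```

```bash
cat > fit2.py <<'E'
from fit import *
def run2(y0,y1,x0,x1,ysel,n=8,show=True):
    fr=[eyes.capture('side') for _ in range(n)];a=fr[0]
    s=sense();z=rot(s['ee_rot']).apply([0,0,1]);G=s['eef_pos']-11*z
    im=np.mean([f['color'].astype(float) for f in fr],0)
    np.save('im.npy',im)
    d=np.abs(cv2.GaussianBlur(im,(0,0),.01)-cv2.imread('pics/side0.png').astype(float)).sum(2)[y0:y1,x0:x1]
    o=np.clip((d-14)/10.,0,1); W=np.zeros_like(o);W[ysel-y0:]=1
    if show:
        for r in d: print(' '.join('%3d'%v for v in r))
    def cost(p):
        th,g,dx,dz=p
        return (W*np.abs(mask(a,G+[dx,0,dz],np.radians(th),g,x0,y0,x1-x0,y1-y0,16)-o)).sum()+.05*(dx**2+dz**2)+.01*(g-86.4)**2
    for th in range(24,43,2):
        r=min((minimize(lambda q:cost([th,*q]),[g,0,0],method='Nelder-Mead',options=dict(initial_simplex=[[g,0,0],[g+4,0,0],[g,2,0],[g,0,2]],xatol=.1,fatol=.01)) for g in(84,88)),key=lambda r:r.fun)
        print(th,r.fun,r.x)
E
python3 -c "
from fit2 import *
run2(108,132,322,350,117)
im=np.load('im.npy')[85:122,312:345].astype(int)
for r in im: print(' '.join('B' if q[2]-q[0]>25 and q[2]>50 else ('#' if q.sum()<130 else ('+' if q.sum()>450 else '.')) for q in r))"
```

```text
156 166  45  50 137 345 251 390 539 535 528 522 520 509 416 243 212 225 166  46  25  18  20  18  16  16  16  13
 29  31  24  28  39 147 108 282 488 550 546 516 489 507 512 325 206 218 235 112  32  21  17  21  20  20  16  17
 17  14  14  17  19  85  35  61 298 364 396 392 462 504 497 414 204 211 219 176  29  22  18  20  18  17  18  18
 10  10  12  10  14  65   6   8  63 125 201 321 493 499 494 455 200 207 212 273   3  22  17  17  20  17  20  17
  5  11   8  12  16  37  20  48 100 155 165 270 387 411 517 348 208 208 217 290   3  21  20  18  19  19  19  19
 12   5  12   9  13  26  26  38 237 230 216 206 217 263 316 219 227 223 260 246  32  23  19  19  17  20  17  17
  8   9   7  12  11  32  26  18 131 209 236 226 125 112  13  36 125 190 308 172  30  21  17  20  22  14  15  18
 12  11  10  11   9  18  24  17  38  77  89  85  18  18  81  88  15  80 207 119  25  21  17  17  17  21  17  18
 10   8  10   9  16  21  29  20  18  16  24  38  71  70  51  19  11  14  52  68  25  22  20  16  17  17  16  15
 10  13   6  13  15   5  32  38  24  26  21  59  42  15  10  35  30  23  28  15  23  14  17 
[... 3739 characters left out ...]
 . . . . . . . . . # # # # . . . . + + +
. . . . . . . . . . . . . . . . . . . . . # # # # . . . . . + + +
. . . . . . . . . . . . . . . . . . # # # # # # . . . . . . + + +
. . . . . . . . . . . . . . . . . . . # # # . . . . . . . . + + +
. . . . . . . . . . . . . . . . . . . . . . . . . . . . . . + + +
. . . . . . . . . . . . . . . . . . . . . . . . . . . . . . + + +
. . . . . . . . . . . . . . . . . . . . . . . . . . . . . . . + +
. . . . . . . . . . . . . . . . . . . . . . . . . . . . . . . . .
. + + + . . . . . . . . . . . . . . . . . . . . . . . . . . . . .
+ + + + . + + + . . . . . . . . . . . . . . . . . . . . . . . . .
+ + + + + + + + + + . . . . . . . . . . . . . . . . . . . . . . .
```

>>> {"method": "move_arm", "body": {"rows": [[[0,0,0,1.7,-1],[0,0,0,3.4,-1],[0,0,0,5.1,-1],[0,0,0,6.67,-1],[0,0,0,6.67,-1],[0,0,0,6.67,-1]]]}}

```text
time_s: 22.88
eef_pos: [615.2, 21.9, 283.1]
ee_rot: [0.008, 0.905, 0.425, 0.015]
force: [-0.5, -0.2, -3.1]
grip_width: 0.264
```

```bash
sed -i 's/,0.004,g)/,PSI,g)/; 3i PSI=0.004' fit.py; sed -i 's/^def run2/import fit\ndef run2/' fit2.py; python3 -c "
from fit2 import *
plan((637,22,250),ang=90)
x=rot(sense()['ee_rot']).apply([1,0,0]);fit.PSI=np.arctan2(x[1],x[0])-np.pi/2;print(fit.PSI)
z=rot(sense()['ee_rot']).apply([0,0,1]);G=sense()['eef_pos']-11*z
a=eyes.capture('side');F,_,cs=outline(G,np.radians(32),fit.PSI)
for c in cs: p=proj(a,c);print(p.min(0),p.max(0))
run2(106,134,326,358,110)
"
```

```text
t 22.875 p [615.2   21.93 283.13] ang 50.327411894699424 z [ 0.03 -0.   -1.  ] F [-0.49 -0.2  -3.13] w 0.2635337446325154 j [-0.16  0.48  1.15  0.    1.48 -1.03]
(637, 22, 250) -> [13.29 15.82 33.85] roll -6.612098017550096
-0.6924172852250339
[338.86 123.14] [347.43 129.86]
[331.88 112.81] [340.54 119.57]
[329.43 110.9 ] [343.04 121.52]
[327.93 108.68] [341.57 119.31]
[316.4   89.47] [323.99  95.34]
516 502 505 515 307 339 476 457 476 501  91  30  21  17  13  18  12  13  10   9  13  14  12  12  13  16  13  11  17  10  10   8
488 487 525 520 339 338 500 477 483 489 339  45  27  14  13  15  14  16  12  14  12  14  17  14  11  14  14  15   9  12  10  10
341 388 504 554 363 348 518 500 482 492 511  82  39  28  24  22  21  16  15  15  12  15  13  10  13  11  12  13  14  14  13  13
218 245 360 456 314 360 523 507 496 498 502 340 101  30  71  42  23  20  14  18  17  16  13  12  14  10   8  11  11  13  13  12
241 234 224 279 153 241 457 516 502 491 483 501 399 156 205 167 143  28  19  17  14  13  15  14  13  17  14  12  17  13  11  17
137 129  81  79  13  81 307 423 510 490 473 485 502 289 
[... 2606 characters left out ...]
7   6   6   7   8   7   8
  7   6  10   6   6   7   7   7  12   8   7   4  12  10  10  10   8   9   8   7   8  10   6   7   8   7   9   7   6   9   8   8
  4   7  12   6  11   8   9   8   8   9   7  10   5   9  10   6   7   9   5  10   4   8   6  10   6   4   4  12   8   7  10   7
24 111.38442407298754 [88.9   9.11  5.35]
26 108.8796011693116 [88.76  6.32  5.24]
28 108.53858871078296 [86.46  4.92  2.39]
30 109.77867517515196 [86.14  2.47  1.69]
32 112.87608293793252 [85.1   0.54  0.29]
34 117.41259053405862 [85.21 -1.89 -0.19]
36 122.71515039003714 [84.35 -3.15 -1.34]
38 128.78494443912837 [84.64 -5.73 -1.19]
40 144.99952905913028 [78.23  2.59  2.99]
42 143.87506070858137 [77.55  1.09  2.09]
```

```bash
python3 -c "
from h import *
a=eyes.capture('side')
G=np.array([614.7,22,294]);psi=-.692
for g0 in (0,4):
 for th in range(22,40,2):
  F,ax,cs=outline(G+np.array([g0*.77,-g0*.64,0]),np.radians(th),psi)
  p=np.vstack([proj(a,cs[0]),proj(a,cs[1])]);h=cv2.convexHull(np.float32(p))[:,0]
  # edge points: long segments of hull
  seg=[(np.linalg.norm(h[i]-h[i-1]),h[i],h[i-1]) for i in range(len(h))];seg.sort(key=lambda s:-s[0])
  out=[]
  for l,p1,p2 in seg[:2]: m=(p2[0]-p1[0])/(p2[1]-p1[1]);out.append((round(float(m),3),round(float(p1[0]+m*(124-p1[1])),2)))
  print(g0,th,sorted(out,key=lambda o:o[1]),'bottom',p[:,1].max())
"
```

```text
0 22 [(0.443, 330.77), (0.424, 341.68)] bottom 131.61307086793076
0 24 [(0.487, 331.63), (0.469, 342.73)] bottom 131.3219665356432
0 26 [(0.534, 332.51), (0.515, 343.82)] bottom 131.00517023625173
0 28 [(0.582, 333.41), (0.562, 344.96)] bottom 130.66920745466683
0 30 [(0.631, 334.34), (0.612, 346.16)] bottom 130.30202466779267
0 32 [(0.683, 335.3), (0.663, 347.41)] bottom 129.90394726801517
0 34 [(0.737, 336.29), (0.716, 348.73)] bottom 129.47533045415835
0 36 [(0.794, 337.32), (0.773, 350.11)] bottom 129.01775503882044
0 38 [(0.853, 338.39), (0.832, 351.58)] bottom 128.54375337557428
4 22 [(0.44, 332.2), (0.422, 343.11)] bottom 131.6165347256091
4 24 [(0.485, 333.05), (0.466, 344.16)] bottom 131.32540486427226
4 26 [(0.531, 333.93), (0.512, 345.24)] bottom 131.0085760111185
4 28 [(0.579, 334.83), (0.56, 346.38)] bottom 130.67258369059357
4 30 [(0.629, 335.76), (0.609, 347.58)] bottom 130.3053685493511
4 32 [(0.681, 336.73), (0.661, 348.83)] bottom 129.90725599677359
4 34 [(0.735, 337.72), (0.714, 350.15)] bottom 129.47860125060146
4 36 [(0.791, 338.75), (0.77, 351.53)] bottom 129.0209799509208
4 38 [(0.851, 339.82), (0.829, 353.0)] bottom 128.54693622932623
```

```bash
python3 -c "
from h import *
plan((560,129.4,140),(560,129.4,97),(532,129.4,96),(523,129.4,92.5),ang=90)"
```

```text
t 23.375 p [615.2   21.91 283.13] ang 50.1590461302166 z [ 0.03 -0.   -1.  ] F [ 0.78  0.08 -3.4 ] w 0.26669916076086636 j [-0.16  0.48  1.15  0.    1.48 -1.03]
(560, 129.4, 140) -> [  44.21 -115.1   141.01] roll -6.640158978297233
(560, 129.4, 97) -> [  43.33 -116.26  183.99] roll -6.640158978297233
(532, 129.4, 96) -> [  25.37 -137.77  184.04] roll -6.640158978297233
(523, 129.4, 92.5) -> [  19.54 -144.77  187.23] roll -6.640158978297233
```

>>> {"method": "move_arm", "body": {"rows": [[[15,-40,40,-1.7,-1],[30,-80,90,-3.4,-1],[44,-115,130,-5.1,-1],[44,-115,141,-6.64,-1],[44,-115,141,-6.64,-1],[43.5,-116,165,-6.64,-1],[43.3,-116.3,184,-6.64,-1],[43.3,-116.3,184,-6.64,-1]]]}}

```text
time_s: 24.38
eef_pos: [560.0, 128.9, 96.9]
ee_rot: [0.012, 0.708, 0.706, 0.011]
force: [-0.1, -0.4, -2.7]
grip_width: 0.265
```

```bash
python3 -c "
from h import *
plan((540,129.4,97),(532,129.4,96),(523,129.4,92.5),ang=90)"
```

```text
t 24.375 p [560.   128.95  96.86] ang 89.77809051481267 z [ 0.03 -0.   -1.  ] F [-0.12 -0.4  -2.67] w 0.264705088782535 j [ 0.02  0.55  1.54 -0.    1.02 -1.54]
(540, 129.4, 97) -> [  0.38 -19.99  -0.8 ] roll -0.03698491419788752
(532, 129.4, 96) -> [  0.35 -28.02  -0.07] roll -0.03698491419788752
(523, 129.4, 92.5) -> [  0.32 -37.13   3.13] roll -0.03698491419788752
```

>>> {"method": "move_arm", "body": {"rows": [[[0,-12,0,0,-1],[0,-20,0,0,-1],[0,-24,0,0,-1],[0,-24,0,0,-1]]], "squeeze": 25}}

```text
time_s: 24.88
eef_pos: [535.9, 129.1, 96.5]
ee_rot: [0.012, 0.708, 0.706, 0.011]
force: [0.4, 0.6, -2.9]
grip_width: 0.265
```

>>> {"method": "move_arm", "body": {"rows": [[[0,-3,0.2,0,-1],[0,-6,1,0,-1],[0,-9,2,0,-1],[0,-12,3,0,-1],[0,-14,4,0,-1],[0,-14,4,0,-1]]]}}

```text
time_s: 25.62
eef_pos: [525.5, 129.1, 94.0]
ee_rot: [0.016, 0.708, 0.705, 0.015]
force: [10.6, -0.1, -0.1]
grip_width: 0.264
```

```bash
cat > geo.py <<'E'
from h import *
plan((523,129.4,92.5),ang=90)
s=sense();r=rot(s['ee_rot']);z=r.apply([0,0,1]);G=s['eef_pos']-11*z
v=G-np.array([557,0,45]);d=np.hypot(v[0],v[2]);print(np.degrees(np.arctan2(-v[0],v[2])+np.arcsin(14/d)),'tooltilt',np.degrees(z[0]))
E
python3 geo.py
```

```text
t 25.625 p [525.54 129.07  93.98] ang 89.75282766841647 z [ 0.04 -0.   -1.  ] F [10.57 -0.06 -0.08] w 0.26421813837834535 j [ 0.03  0.49  1.66 -0.    0.95 -1.54]
(523, 129.4, 92.5) -> [ 0.32 -2.6   1.36] roll -0.04119538859725461
39.93699423375254 tooltilt 2.525538581274054
```

```bash
python3 -c "
from h import *
plan((560,129.4,100),(560,129.4,190),(615,22,283),ang=50.2)"
```

```text
t 25.625 p [525.54 129.07  93.98] ang 89.75282766841647 z [ 0.04 -0.   -1.  ] F [10.57 -0.06 -0.08] w 0.26421813837834535 j [ 0.03  0.49  1.66 -0.    0.95 -1.54]
(560, 129.4, 100) -> [ 0.47 34.69 -4.5 ] roll 6.592137944736078
(560, 129.4, 190) -> [  0.38  38.66 -94.41] roll 6.592137944736078
(615, 22, 283) -> [-106.88   98.16 -184.76] roll 6.592137944736078
```

>>> {"method": "move_arm", "body": {"rows": [[[0,-1.5,0.5,0,-1],[0,-1.5,0.5,0,-1],[0,15,-2,0,-1],[0,38,-20,0,-1],[0,39,-70,0,-1],[0,39,-120,0,-1],[-40,70,-160,1.7,-1],[-80,95,-185,3.4,-1],[-107,98,-185,5.1,-1],[-107,98,-185,6.6,-1],[-107,98,-185,6.6,-1],[-107,98,-185,6.6,-1]]], "squeeze": 70}}

```text
time_s: 27.12
eef_pos: [614.6, 22.3, 283.1]
ee_rot: [0.01, 0.905, 0.425, 0.019]
force: [-0.3, 0.3, -4.6]
grip_width: 0.265
```

```bash
python3 -c "
from fit2 import *
plan((637,22,250),ang=90)
x=rot(sense()['ee_rot']).apply([1,0,0]);fit.PSI=np.arctan2(x[1],x[0])-np.pi/2
run2(106,134,326,358,110)
"
```

```text
t 27.125 p [614.64  22.27 283.06] ang 50.38291353293147 z [ 0.04 -0.   -1.  ] F [-0.26  0.34 -4.57] w 0.2648637523395903 j [-0.16  0.47  1.16  0.01  1.47 -1.04]
(637, 22, 250) -> [13.16 16.24 34.  ] roll -6.602847744511422
513 504 507 505 274 372 478 443 459 473 341  67  32  22  14  20  14  13  11   9  13  14  12  13  13  16  13  12  18  11  11  10
489 487 525 522 271 393 500 471 478 475 494 303  46  26  21  21  19  18  13  15  13  14  17  15  10  15  14  14  11  13  10  11
341 389 499 559 291 403 515 501 483 481 486 502  78  23  40  45  34  24  20  17  13  14  13  10  13  12  12  11  14  14  14  14
217 249 361 461 237 418 518 508 500 492 486 492 335 147 175 181 165  50  23  23  18  15  15  14  14  11   8  11  13  13  14  13
237 234 223 281  76 301 461 516 504 493 474 480 498 434 229 231 241 184  46  24  16  14  15  15  14  17  15  13  17  14  11  17
135 129 128  87  16 141 312 423 510 493 476 472 481 497 286 218 232 222 187  24  20  13  17  14  15  14  11  16  13  13  11  13
 34  35  34  15  19 188 221 264 379 404 496 492 485 497 327 229 229 226 233  29  21  17  17  16  16  14  13  
[... 2424 characters left out ...]
 7   6   7   7  10   8   7
  9   7  10   7   9   7   7   8  13   8   8   5  12  11   9   9   8   9   7   7   8  10   7   8   8   7  10   9   5   8   9  10
  5   9  13   6  11  10   9   8   8   9   7  11   7   9   9   6   7   8   5  10   4   8   8  10   7   6   3  11   8   5   9   9
24 112.4043778110401 [88.41 15.74  7.12]
26 110.36292076366165 [88.36 13.21  6.37]
28 109.90947980153743 [87.97 10.45  5.62]
30 109.70700146718683 [87.47  8.02  3.79]
32 109.53027411697907 [87.27  5.18  3.13]
34 110.9226765485558 [85.59  3.45  1.22]
36 113.89925505783944 [86.02  0.85  1.02]
38 118.51173556581254 [85.87 -1.21  0.21]
40 123.40875594639483 [84.9  -2.44 -0.77]
42 135.23538340362632 [81.15  0.97  1.66]
```

```bash
python3 -c "
from h import *
plan((636,22.2,249),ang=89.6)"
```

```text
t 27.525 p [614.8   21.98 283.22] ang 50.21169397515876 z [ 0.04 -0.   -1.  ] F [ 0.48  0.26 -3.23] w 0.25843830175555743 j [-0.16  0.47  1.16  0.01  1.47 -1.03]
(636, 22.2, 249) -> [12.8  14.95 35.12] roll -6.564717670806872
```

Roll back at height first, then approach slowly.

>>> {"method": "move_arm", "body": {"rows": [[[0,0,0,-1.7,-1],[0,0,0,-3.4,-1],[0,0,0,-5.1,-1],[0,0,0,-6.56,-1],[4,5,12,-6.56,-1],[8,10,24,-6.56,-1],[12,14,33,-6.56,-1],[12.8,15,35,-6.56,-1],[12.8,15,35,-6.56,-1],[12.8,15,35,-6.56,-1]]]}}

```text
time_s: 28.78
eef_pos: [636.1, 22.1, 249.6]
ee_rot: [0.016, 0.71, 0.704, 0.015]
force: [-0.5, 0.2, -2.3]
grip_width: 0.264
```

```bash
python3 -c "
from fit2 import *
plan((636,22.2,249),ang=89.6)
x=rot(sense()['ee_rot']).apply([1,0,0]);fit.PSI=np.arctan2(x[1],x[0])-np.pi/2
a=eyes.capture('side');print(proj(a,[(685.2,22.2,189.7),(718.8,22.2,140)]))
run2(114,140,328,362,120)
im=np.load('im.npy')[112:150,328:366].sum(2).astype(int)//10
for r in im: print(' '.join('%2d'%q for q in r))
"
```

```text
t 28.775 p [636.07  22.14 249.63] ang 89.53113271472183 z [ 0.04 -0.   -1.  ] F [-0.55  0.23 -2.31] w 0.2635513361788135 j [-0.15  0.53  1.15  0.01  1.42 -1.71]
(636, 22.2, 249) -> [ 0.06 -0.1   0.62] roll -0.011477880879693222
[[345.18 128.35]
 [352.88 139.21]]
246 250 250 234 245  25  16 170 260 345 432 477 541 381 174 174 130  62   6  20  17  19  19  18  14  22  15  17  20  18  17  17  14  16
251 247 252 257 232  36  18 167 235 219 258 317 426 446 282 210 217 192 127  34  22  19  19  19  16  19  18  16  16  20  17  17  16  16
268 262 163 130 111  45  15 145 248 239 233 222 254 313 315 287 212 215 227  51  25  19  21  14  14  15  17  18  14  18  17  17  18  18
119  60  25  13  47  70   9 135 243 237 238 233 228 223 219 315 129 228 241 204  33  25  18  14  20  18  17  19  17  20  16  18  19  15
 11  16  19  21  55 104   6 134 246 251 245 161 180 207 210 233  26 101 198 276  10  25  21  15  19  19  17  20  18  16  19  16  16  18
 13  14  14  15  24  90   5 100 201 169 110 110 183 212 214 195  85  77  36 173  83  20  21  15  17  19  17  18  17  19  19  17  16  18
  8  10  13  14   5  
[... 6743 characters left out ...]
9  3  0 62 61 57
30 30 31 32 32 32 31 31 31 31 32 32 32 32 33 33 32 32 32 34 20  4  4  3  4  4  4  3 17 31 34 14  3  3  6 63 61 57
30 30 32 32 32 32 32 32 31 31 31 31 32 32 32 32 32 32 32 33 30 18  8  3  3  3 14 13 37 31 13  3  4  3 15 63 58 44
30 30 32 32 32 32 32 32 32 31 31 31 31 32 32 32 32 32 33 33 31 26 25 24 25 25 29 18 31 13  3  4  4  2 29 50 46 28
30 31 32 32 32 32 32 32 32 32 32 31 31 31 31 32 32 32 32 31 28 28 28 23 24 24 24 13  3  3  4  3  2 17 36 31 29 26
31 33 33 32 32 32 32 32 32 32 32 32 31 31 31 31 32 32 32 31 24 27 23 18  6  2  2  3  3  3  3  2 17 28 34 26 25 26
33 33 33 33 32 32 32 32 32 32 32 32 32 32 31 31 31 31 32 32 26 22 23 24 14  6  2  3  3  2 12 23 28 31 27 24 25 26
```

>>> {"method": "move_arm", "body": {"rows": [[[0,0,1,0,-1],[0,0,2,0,-1],[0,0,2,0,-1],[0,0,2,0,-1],[0,0,2,0,-1],[0,0,2,0,-1]]]}}

```text
time_s: 29.98
eef_pos: [636.1, 22.1, 247.2]
ee_rot: [0.016, 0.71, 0.704, 0.015]
force: [0.2, -0.0, -3.3]
grip_width: 0.265
```

```bash
python3 -c "
from h import *
plan();s=sense();print(s['dq'])
ctrl.finish_job()"
```

```text
t 29.975 p [636.12  22.13 247.18] ang 89.53828707375636 z [ 0.04 -0.   -1.  ] F [ 0.16 -0.01 -3.32] w 0.2648617500687021 j [-0.15  0.54  1.15  0.01  1.41 -1.71]
[ 0.  0. -0. -0. -0. -0.]
the job is handed in; nothing more can be done
```

The job is handed in at about 30 s of robot time. Both collars are on the post and the punch is held in front of the camera lens.

- **Collars:** The wide collar went down first, then the narrow one. Each was lowered until the block pushed back with about 5 N at the height expected for fully home, then let go. Pictures show both stacked on the post.
- **Punch:** I drew it straight up out of its hole. The arm cannot tilt the tool on command, so I turned the punch in the jaws by pressing its spigot against the block's edge. The first push was too small: the image fits disagreed, at about 27–31 degrees against the 34 wanted, so I pushed again.
- **Last checks:**
  - The final fit in the side camera gave a tilt of about 34 degrees. The face was about 61 mm in front of the lens and about 2 mm off centre.
  - A fit in a broadside view just before had given about 32 degrees, and edge slopes read from the same view gave 34 to 37. The tilt is therefore known to about 2 degrees.
  - The arm hid the punch from the top camera. Its sideways position therefore rests on the arm's own reading of 22.1 mm, against 22.4 mm measured for the lens.
  - I did not take another picture after the last 2 mm nudge. The state showed the arm still, the grip unchanged and about 3 N on the wrist, which is the punch's weight.

The camera, bowl, tongs and scraper were not touched as far as I could see. I did not check them in a final picture.

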